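Uncouple the drone trailer from the rover and hold its tongue up

ROBOT

A 6-joint arm with a two-finger parallel gripper is mounted at the origin on the work surface. World frame = base frame: x ahead of the robot, y to its left, z up, the work surface at z = 0. Lengths are in mm, angles in degrees, forces in N, time in s.
With the tool pointing down it reaches from about 300 to 850 mm from the base axis. Payload 4.2 kg.
Tool frame: the origin (TCP) lies midway between the tips of the shut fingers; the grasp point (between the pads) lies env.grip_depth behind it (env.grip_depth is the distance from the TCP to the grasp point, in mm); z points along the fingers, y is the direction in which the jaws open and shut (so a half turn about z gives the same grasp; the last joint's range is limited). The gripper opens to 91 mm and grips with 3 to 60 N. Pads are 32 mm wide; open, the fingers measure 118 mm over their backs; the gripper's body (76 mm by 178 mm) begins 60 mm behind the grasp point.
Start: joints at [-71.562, 18.312, 89.639, -0, 72.044, -1.146], TCP at [192.734, -541.753, 213.976] pointing down, gripper open.
Joint ranges: [-177.97, 177.97], [-48.28, 115.42], [12.27, 149.76], [-77.06, 257.06], [2.81, 150.46], [-146.56, 146.56]. Speed limits (degrees/s): [147.25, 147.25, 180, 180, 180, 180].

INTERFACE

Orientations are given as [roll, pitch, yaw] about the fixed x, y, z axes, in that order (R = Rz(yaw) Ry(pitch) Rx(roll)).
In Python, from workcell import env, cams, spotter gives the robot as it stands.
- The arm moves only by the tool apply_moves, never from a script. Its argument "plan" is a list of rows, each an object with "jaw": the closure, from 0 (fully open) to 1 (shut); "delta_pos": the shift along the tool's x, y, z in mm, a list of three; "spin": the turn about the tool's z in rad. In form: [{"jaw": jaw, "delta_pos": [dx, dy, dz], "spin": spin}, ...]. A call has exactly 8 rows; each row is the pose to reach, as a shift and turn from the pose measured when the call began, along the tool's axes at that moment; what a row does not reach only later rows make up. A row lasts 1/8 s, in which the tool goes at most 62.5 mm and 10.7 degrees, less where a joint would pass 70% of its speed; a pose out of reach is approached as far as the arm can. A call with a gripper value outside its range is refused whole. The fingers move at their own pace and stop on an object; "squeeze" is the grip in N (left out, the last holds). Time passes only in rows, so rows that repeat a pose let the fingers close, or fill a call up. It gives the time, the measured TCP pose, the force and the opening at its end, in the units of the state.
- env.state(): the state, without advancing time (a new reading comes with each control period).
- cams.grab_frame(name): name is "side" or "top"; returns the picture (480x640x3 uint8, red, green, blue); there is no depth.
- cams.calibration(name): a dict with "camera_matrix" (3x3 intrinsics, pixels), "k1" (the pictures are not rectified: a ray, as slopes to the right and down, at radius r is drawn at 1 + k1 r^2 times it, then the intrinsics apply), "rvec" (rotation vector, rad) and "tvec" (3), from world to camera coordinates, as OpenCV has them. Camera axes: x right, y down, z forward; pixel columns grow to the right and rows downward; lengths in mm; the calibration is good to about 2 mm. A picture is of the moment at which its call begins. calibration takes no time and is no camera call.
- env.job_done(): hands the job in, once; it reports no verdict.
Trained networks look in the newest picture that a camera, given by its name, has taken for a name from the list of things; names that differ only in an ending like _2 or _b are one class to them, and where a whole thing is asked for, a point or a joint stands for the part that bears it (a point fixed in the world has none). Each returns a list of dicts, best first, with "confidence" (0 to 1); they miss things now and then, are a little off and sometimes report something else, mostly with a low value. They report only what shows in the picture. A call takes as long as a camera call.
- spotter.masks_of(camera, target): "region" (480x640 bool, what is visible of it) and "extent" ([left, top, right, bottom] in pixels, round what is visible of it).
The state is a dict: "time_s": time; "qpos": joint angles; "qvel": joint speeds; "effort": joint torques, N m; "ee_pos": TCP position; "ee_rot": TCP orientation; "force": force on the tool from outside, world axes, zero at the start; "torque": the same for the moment, N m; "gripper_width": finger opening in mm.
Only numpy, scipy, OpenCV 4.12 (cv2) and the standard library are available. Lean on these libraries where they do the work, as an engineer would, in place of code of your own. Each camera call takes 0.05 s, during which the arm holds its last target.

TASK

The parked rover is about to drive away from under its drone trailer, so uncouple the two. Grip the two upright grips on top of the hitch coupler and squeeze them together, so that the sprung latch grip is pulled sideways all the way towards the fixed grip; keep squeezing and lift the tongue straight up until the coupler's lower rim is about 3 cm above the top of the hitch ball. Leave the trailer's wheels on the table and the things lying about where they are, and finish still holding the tongue up there, over the ball.

Things in the scene. Friction and masses are not known exactly. Their poses are not given: they have to be found in the camera images.
- rover: Four-wheeled grey research rover, 300 mm long and wide, deck 115 mm high (box on it 153, front mast 216), parked, brakes on (cannot be moved). Origin on the table straight under the hitch ball; own +y points forward along the rover, whose body begins 115 mm ahead of the ball. At its rear a steel bar carries the ball, bar top 48 mm above the table.
- ball (a point): Centre of the hitch ball: a 25 mm steel ball on a 10 mm neck, centre 75 mm above the table; it sits hidden inside the trailer's coupler at first.
- trailer: Two-wheeled trailer, loose, 1 to 1.7 kg, a grey quadcopter docked (fixed) on its plywood deck, up to 168 mm high, 138 to 378 mm behind the socket. Origin under the socket, on the table while coupled; own +y runs along the tongue to the rover, x sideways, z up. 3 to 6 N raise the tongue; the trailer then pitches about its axle, 270 mm behind the socket, and its wheels roll freely.
- socket (a point): Centre of the coupler's socket; the ball's centre sits here when coupled. The coupler is a steel housing 36 mm wide (x), 45 mm long, lower rim 17 mm below this point, top 17.5 mm above. A fork on the latch, under the ball, locks it in until the latch is pulled (nearly) all the way. The rim is clear of the ball once the socket has risen 30 mm.
- fixed_grip (a point): Middle of the outer (+x) face of the fixed grip: dark steel upright plate on the coupler, part of the trailer, 7 mm thick (x), 44 mm long (along the tongue), reaching from 30 to 72 mm above the socket; this point is 21 mm to the +x side of the socket and 53 mm above it. It stays put while the ball holds the coupler.
- latch_grip (a point): Middle of the outer (-x) face of the latch grip, a like plate on the sliding latch, at rest 27 mm to the -x side of the socket, 53 mm above it. The two grips measure 48 mm over their outer faces at rest (34 mm gap), 30 mm when this one, the only one that moves, is pulled all the way: squeezing fingers end up centred 6 mm to the +x side of the socket.
- latch (a joint): Travel of the latch in m: 0 locked, 0.018 fully pulled towards the trailer's +x. Its spring pushes back with 5 N at 0 and 9 N at 0.018 and shuts it when let go. Its slide plate lies 23 mm above the socket, under the grips; outside the coupler's +x side a strap goes down from it, 43 mm from the socket when pulled.
- wheel_a_hub (a point): Centre of the trailer's wheel on its -x side, 45 mm above the table, 122 mm to the side of the tongue's line, 270 mm behind the socket.
- wheel_b_hub (a point): Centre of the trailer's wheel on its +x side, likewise.
- screwdriver: Screwdriver with black handle lying beside the hitch; bystander. Origin under its middle.
- battery: Grey drone battery, 40 by 78 by 32 mm, lying beside the hitch; bystander. Origin under its centre.
- tape_roll: Black roll of tape, 80 mm across, 19 mm high, lying flat; bystander. Origin under its centre.
- marker: Marker pen, 125 mm long, 13 mm thick, lying at the right side; bystander. Origin under its middle.
- water: Water bottle with blue cap, 64 mm across, 205 mm high, standing at the left side; bystander. Origin under its centre.

How it is judged:
By the outcome, as a careful person would: the job done as asked, in the order asked, and still so for the second after the job is handed in, while the arm keeps its last pose, push and grip.
It also fails if it takes over 30 s, if anything falls off the work surface, if the arm or the gripper's body presses on something with over 40 N, if the wrist force passes 120 N, or if a joint passes its speed limit or range.

## Working session

There is one attempt and no reset: what is moved stays moved. The work goes in short steps, Python scripts to look and compute and a tool call to move; the robot and the scene stay as the last step left them, time stands still between calls to the robot, and variables do not carry over. Pictures are saved under pics/ and viewed, and the job is handed in when it is done.

Besides the shell and the picture viewer there is one more tool, called after "Request:" in YAML: its name, and indented under it one key for each argument. apply_moves: Moves the arm, as the interface text tells. Its arguments: {"type":"object","properties":{"plan":{"type":"array"},"squeeze":{"type":"number"}},"required":["plan"]}

```bash
ls; mkdir -p pics; python3 - <<'E'
from workcell import env,cams,spotter
import cv2,numpy as np
for n in("side","top"):
    f=cams.grab_frame(n); cv2.imwrite(f"pics/{n}0.png",f[...,::-1])
    c=cams.calibration(n); R=cv2.Rodrigues(np.array(c["rvec"],float))[0]
    print(n,c["camera_matrix"],c["k1"],"pos",(-R.T@np.array(c["tvec"]).ravel()).round(), R.round(2).tolist())
print(env.state(),env.grip_depth)
E
```

```text
pics
side [[519.78821852   0.         317.57102527]
 [  0.         519.78821852 238.59069692]
 [  0.           0.           1.        ]] -0.11797569410028558 pos [ -92.  693. 1099.] [[-0.7, -0.71, 0.0], [-0.51, 0.5, -0.7], [0.5, -0.49, -0.71]]
top [[451.32934766   0.         314.48767291]
 [  0.         451.32934766 239.11969957]
 [  0.           0.           1.        ]] -0.07742524385813361 pos [ 354.  -15. 1327.] [[0.02, -1.0, 0.0], [-0.98, -0.02, -0.2], [0.2, 0.0, -0.98]]
{'time_s': 0.1, 'qpos': array([-7.15613658e+01,  1.83489235e+01,  8.96977132e+01, -1.87000567e-03,
        7.20452537e+01, -1.14533378e+00]), 'qvel': array([-0.03240846,  0.0068905 , -0.10706492, -0.00677757,  0.10034498,
        0.0748706 ]), 'effort': array([-1.20686014e-03, -4.13335419e+01, -2.32509309e+01,  7.27523211e-02,
        4.21980664e-02, -4.62025127e-05]), 'ee_pos': array([ 192.58895853, -541.31679491,  213.20642456]), 'ee_rot': array([-1.79908092e+02, -5.90971498e-05,  1.95845458e+01]), 'force': array([0.46440701, 0.6113263 , 0.9544213 ]), 'torque': array([ 0.00393012,  0.01041825, -0.02433522]), 'gripper_width': 91.08004050877426} 18.8
```

View pics/side0.png

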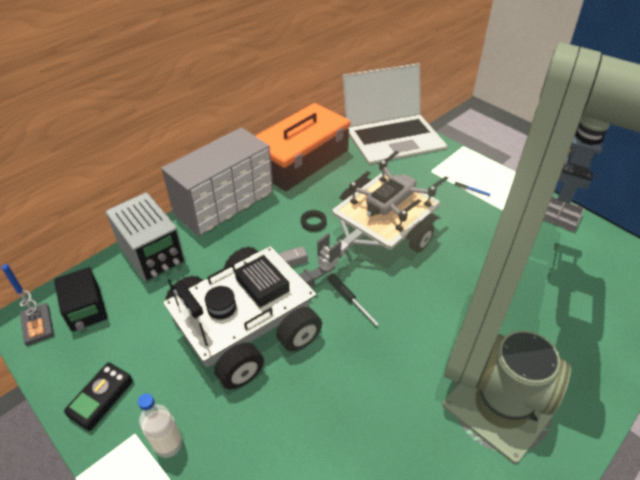

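View pics/top0.png

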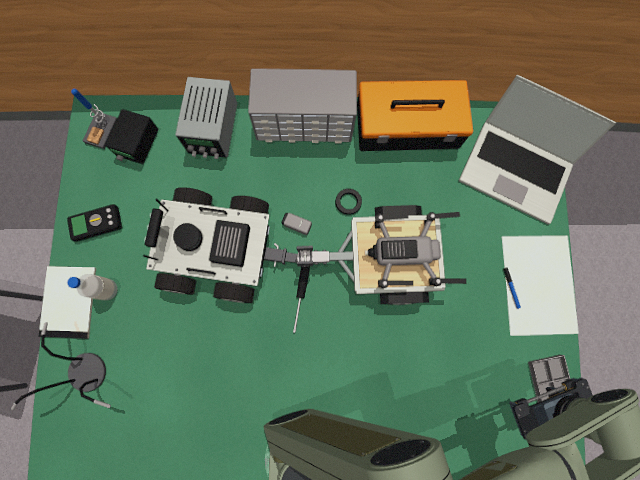

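```bash
cat > h.py <<'E'
import cv2,numpy as np
from workcell import env,cams,spotter
def cal(n):
    c=cams.calibration(n); return np.array(c["camera_matrix"],float),float(c["k1"]),np.array(c["rvec"],float).reshape(3,1),np.array(c["tvec"],float).reshape(3,1)
def proj(n,P):
    K,k,r,t=cal(n); return cv2.projectPoints(np.array(P,float).reshape(-1,1,3),r,t,K,np.array([k,0,0,0.]))[0].reshape(-1,2)
def ray(n,uv):
    K,k,r,t=cal(n); p=cv2.undistortPoints(np.array(uv,float).reshape(-1,1,2),K,np.array([k,0,0,0.])).reshape(-1,2)
    R=cv2.Rodrigues(r)[0]; d=np.c_[p,np.ones(len(p))]@R; return (-R.T@t).ravel(),d
def atz(n,uv,z):
    c,d=ray(n,uv); return c+d*((z-c[2])/d[:,2])[:,None]
E
python3 - <<'E'
from h import *
for n in("side","top"):
    im=cams.grab_frame(n)
    ov=im.copy()
    for i,t in enumerate(["fixed_grip","latch_grip","wheel_a_hub","screwdriver","battery"]):
        for d in spotter.masks_of(n,t)[:3]:
            m=d["region"]; ys,xs=np.nonzero(m); print(n,t,round(d["confidence"],2),d["extent"],xs.mean().round(1),ys.mean().round(1),len(xs))
    s=3 if n=="top" else 3
    cv2.imwrite(f"pics/{n}0.npy.png",im[...,::-1])
print(env.state()["time_s"])
E
```

```text
side fixed_grip 0.73 [316.3, 152.9, 447.9, 265.4] 382.4 213.7 7282
side fixed_grip 0.58 [322.7, 241.3, 344.6, 259.1] 333.0 251.0 235
side latch_grip 0.52 [318.9, 242.0, 341.5, 262.2] 332.6 251.4 225
side latch_grip 0.16 [317.4, 152.1, 446.9, 271.1] 382.4 213.9 7199
side wheel_a_hub 0.94 [319.0, 153.2, 445.5, 270.6] 382.0 214.0 6936
side screwdriver 0.69 [328.8, 274.5, 355.9, 301.6] 341.5 287.5 253
side battery 0.9 [276.9, 247.3, 306.9, 264.0] 294.5 256.5 372
side battery 0.18 [321.1, 241.5, 346.5, 262.6] 332.6 251.3 268
top fixed_grip 0.8 [296.8, 204.8, 465.6, 303.9] 391.9 254.4 9066
top latch_grip 0.65 [143.8, 187.2, 295.9, 304.5] 210.5 243.8 11385
top latch_grip 0.6 [298.6, 251.2, 318.5, 265.7] 304.8 260.4 194
top wheel_a_hub 0.88 [295.3, 207.8, 468.2, 304.7] 391.1 254.4 8804
top screwdriver 0.72 [291.9, 268.3, 311.2, 329.8] 301.9 284.9 274
top battery 0.81 [280.6, 214.2, 311.4, 233.2] 296.7 223.6 404
top battery 0.38 [66.2, 272.7, 118.6, 300.4] 93.9 286.3 943
0.7
```

The rover is on the left (y+) and the trailer on the right. The coupler is near top pixel (305,257) and side pixel (328,255). I'll zoom in on both.

```bash
python3 - <<'E'
import cv2
a=cv2.imread("pics/top0.png")[225:300,255:355]; cv2.imwrite("pics/zt.png",cv2.resize(a,(800,600),interpolation=cv2.INTER_CUBIC))
a=cv2.imread("pics/side0.png")[220:295,280:380]; cv2.imwrite("pics/zs.png",cv2.resize(a,(800,600),interpolation=cv2.INTER_CUBIC))
from h import *
print(atz("top",[(305,256)],130),atz("top",[(297,224)],16),atz("top",[(404,255)],100))
E
```

```text
[[550.91534077  11.68770493 130.        ]] [[665.96068152  40.31345416  16.        ]] [[ 563.62555205 -261.20429561  100.        ]]
```

View pics/zt.png

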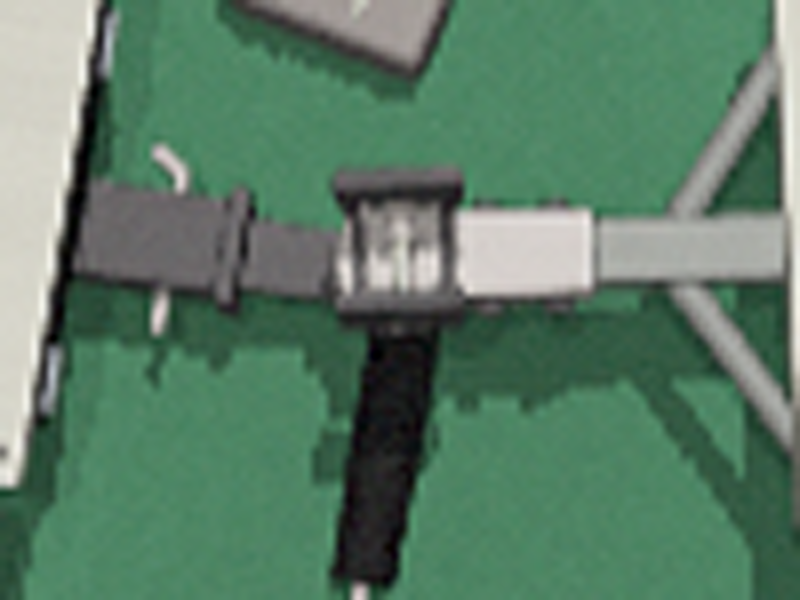

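View pics/zs.png

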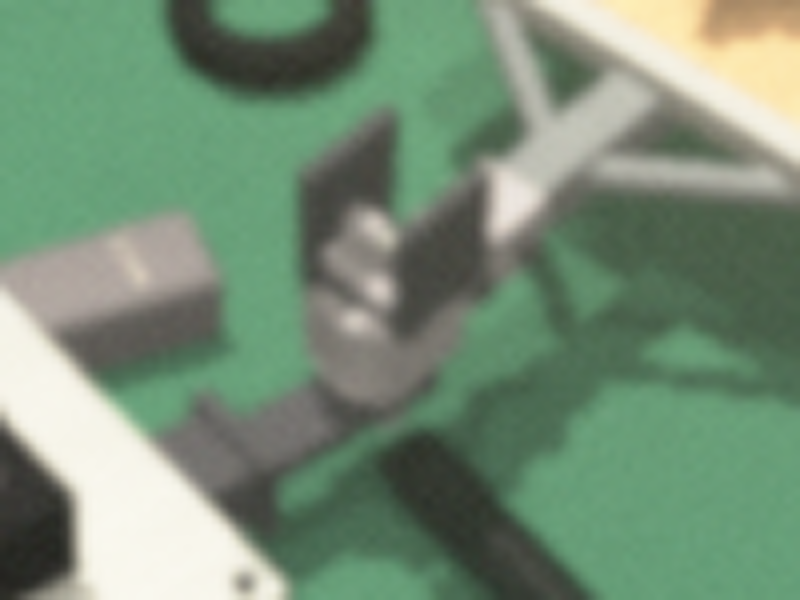

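```bash
cat >> h.py <<'E'
def T(p,P,dz=0):
    x,y,a=p; a=np.radians(a); P=np.array(P,float); c,s=np.cos(a),np.sin(a)
    return np.c_[x+c*P[:,0]-s*P[:,1], y+s*P[:,0]+c*P[:,1], P[:,2]+75+dz]
def box(x0,x1,y0,y1,z0,z1): return [(x,y,z) for x in(x0,x1) for y in(y0,y1) for z in(z0,z1)]
EDG=[(0,1),(2,3),(4,5),(6,7),(0,2),(1,3),(4,6),(5,7),(0,4),(1,5),(2,6),(3,7)]
def overlay(n,im,p,crop,out,lat=0,dz=0,extra=()):
    u0,v0,w,h=crop; s=8 if w<=100 else 4
    a=cv2.resize(im[v0:v0+h,u0:u0+w,::-1],None,fx=s,fy=s,interpolation=cv2.INTER_CUBIC)
    for b,col in [(box(14,21,-22,22,30,72),(0,0,255)),(box(-27+lat,-20+lat,-22,22,30,72),(255,0,0))]+list(extra):
        q=proj(n,T(p,b,dz)); q=((q-[u0,v0]+.5)*s-.5)
        for i,j in EDG: cv2.line(a,tuple(int(v) for v in q[i].round()),tuple(int(v) for v in q[j].round()),col,1)
    cv2.imwrite(out,a)
E
python3 - <<'E'
from h import *
print("far outer top",atz("top",[(296.9,246.3),(312.7,246.0)],147))
print("hub-ish",atz("top",[(262+0,0)],0)[0][:0])
t=cv2.imread("pics/top0.png")[...,::-1]; s=cv2.imread("pics/side0.png")[...,::-1]
p=(553,10,-1)
overlay("top",t,p,(255,225,100,75),"pics/ot.png"); overlay("side",s,p,(280,220,100,75),"pics/os.png")
a=cv2.resize(t[195:315,280:480,::-1],None,fx=4,fy=4,interpolation=cv2.INTER_CUBIC);cv2.imwrite("pics/tt.png",a)
E
```

```text
far outer top [[573.84767677  33.44257924 147.        ]
 [575.44991964  -8.5714235  147.        ]]
hub-ish []
```

View pics/ot.png

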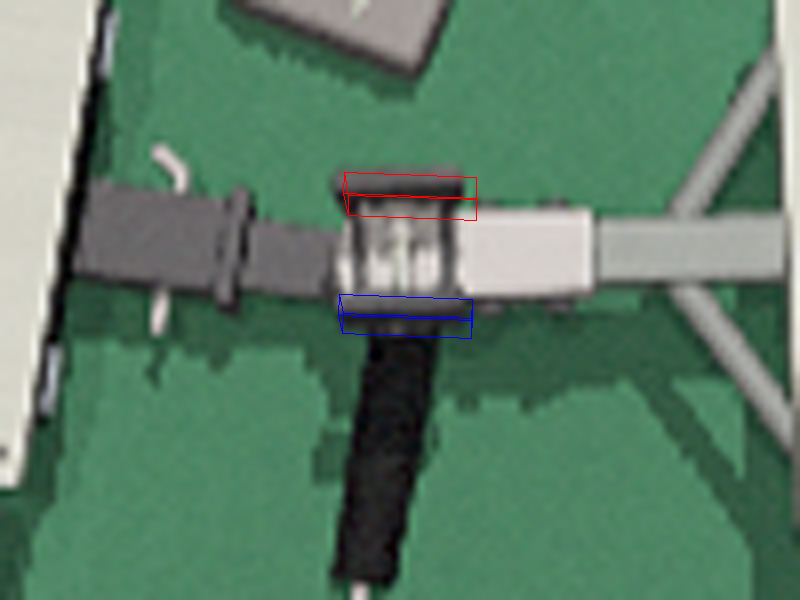

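View pics/os.png

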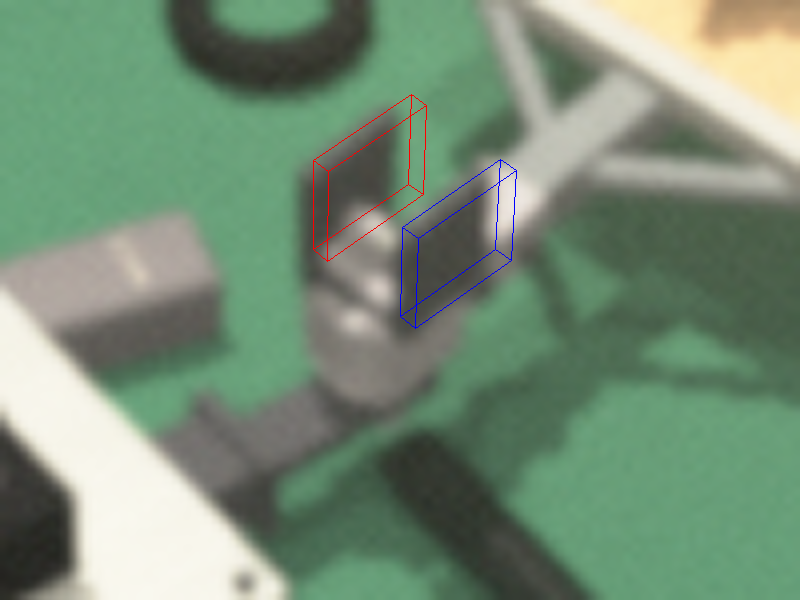

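View pics/tt.png

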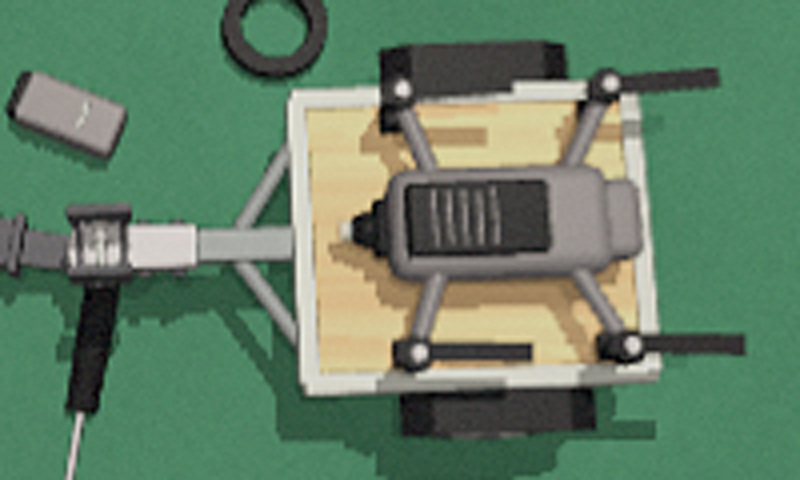

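```bash
python3 - <<'E'
from h import *
t=cv2.imread("pics/top0.png")[...,::-1]; s=cv2.imread("pics/side0.png")[...,::-1]
p=(553,13.5,2.2)
ex=[(box(-18,18,-22.5,22.5,-17,17.5),(0,255,255))]
overlay("top",t,p,(255,225,100,75),"pics/ot2.png",extra=ex); overlay("side",s,p,(280,220,100,75),"pics/os2.png",extra=ex)
wh=[(box(-135,-109,-315,-225,-75,15),(0,255,0)),(box(109,135,-315,-225,-75,15),(0,255,0)),(box(-100,100,-378,-138,20,21),(255,255,0))]
overlay("top",t,p,(280,195,200,120),"pics/ot3.png",extra=wh)
E
```

```text
(no output)
```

View pics/ot2.png

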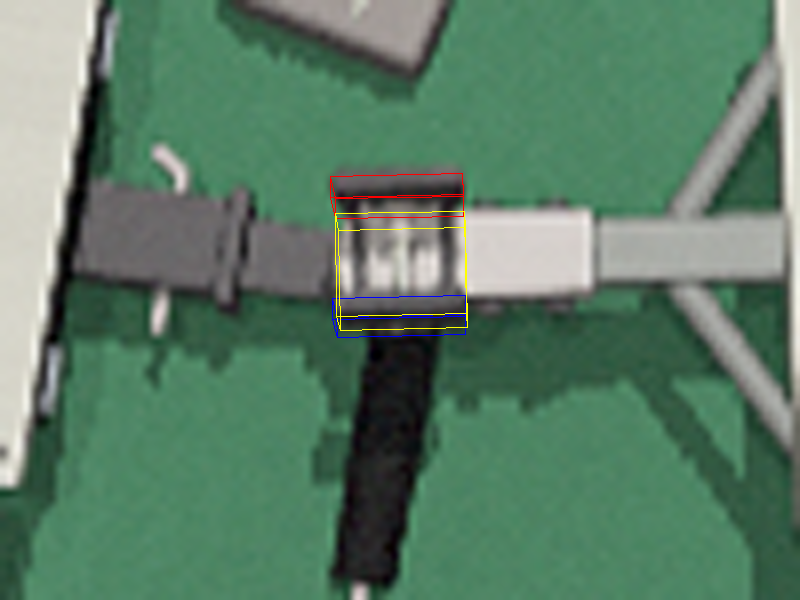

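View pics/os2.png

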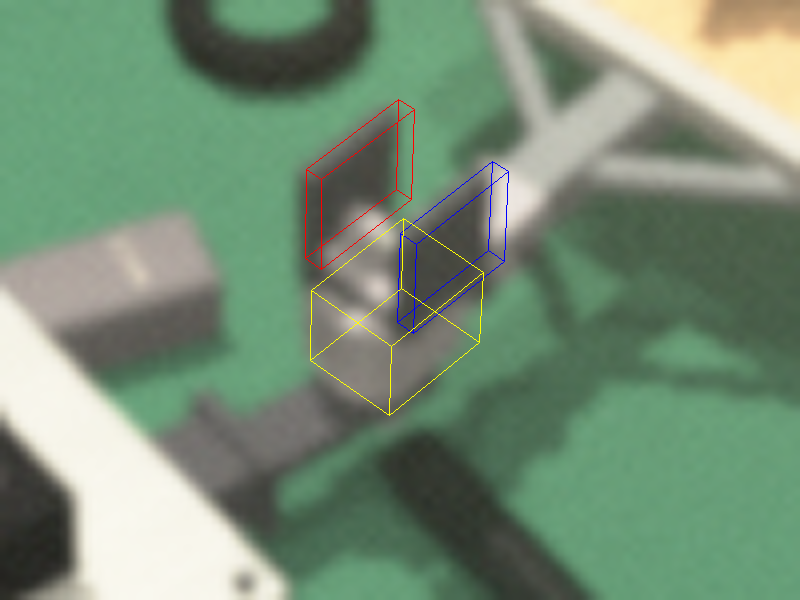

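View pics/ot3.png

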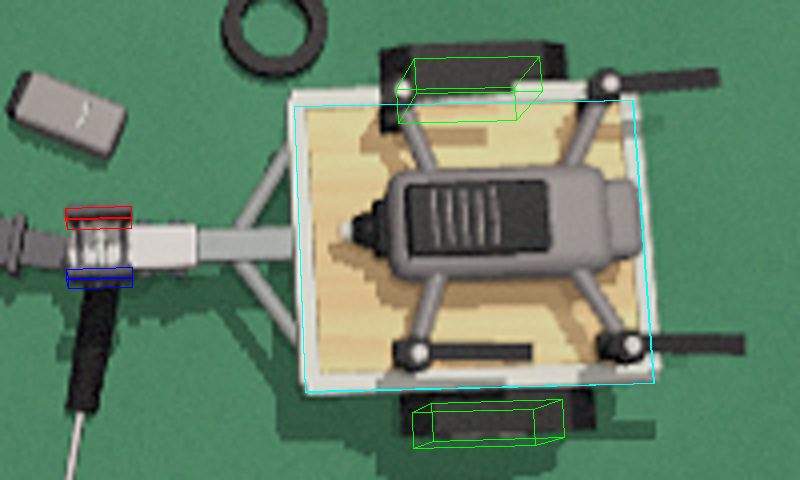

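The overlay fits best at about x 555, y 14, yaw 1.8°. The fixed grip is on the far (+x) side. Next I'll compute the hover delta.

```bash
cat >> h.py <<'E'
from scipy.spatial.transform import Rotation as Ro
def delta(goal,yaw):
    s=env.state(); R=Ro.from_euler("xyz",s["ee_rot"],degrees=True).as_matrix()
    d=R.T@(np.array(goal,float)-s["ee_pos"]); 
    print("t",s["time_s"],"pos",s["ee_pos"].round(1),"rot",s["ee_rot"].round(2),"F",s["force"].round(1),"w",round(s["gripper_width"],1))
    print("delta",d.round(1),"spin",round(-np.radians((yaw-s["ee_rot"][2]+180)%360-180),4))
E
python3 - <<'E'
from h import *
g=T((555,14,1.8),[(6,0,0)])[0]; print(g)
delta((g[0],g[1],210),91.8)
E
```

```text
[560.99703936  14.18846455  75.        ]
t 0.7 pos [ 192.7 -541.7  214. ] rot [179.99  -0.    19.58] F [-0.6 -0.1  0. ] w 91.3
delta [ 533.3 -400.4    4. ] spin -1.2605
```

Request:
apply_moves:
  plan:
    - {"jaw":0,"delta_pos":[20,-15,-20],"spin":-0.05}
    - {"jaw":0,"delta_pos":[60,-45,-40],"spin":-0.15}
    - {"jaw":0,"delta_pos":[105,-79,-50],"spin":-0.27}
    - {"jaw":0,"delta_pos":[150,-113,-50],"spin":-0.4}
    - {"jaw":0,"delta_pos":[195,-146,-50],"spin":-0.53}
    - {"jaw":0,"delta_pos":[240,-180,-50],"spin":-0.66}
    - {"jaw":0,"delta_pos":[285,-214,-50],"spin":-0.8}
    - {"jaw":0,"delta_pos":[330,-248,-50],"spin":-0.93}
  squeeze: 30

```text
time_s: 1.7
ee_pos: [421.3, -194.8, 265.5]
ee_rot: [179.9, 0.0, 73.2]
force: [0.4, -0.7, -0.2]
gripper_width: 91.5
```

```bash
python3 - <<'E'
from h import *
delta((561,14.2,210),91.8); print(env.state()["qpos"].round(1))
E
```

```text
t 1.7 pos [ 421.3 -194.8  265.5] rot [179.86   0.    73.23] F [ 0.4 -0.7 -0.2] w 91.5
delta [240.4  73.3  55.7] spin -0.3241
[-26.2   6.3  98.    0.   75.6  -9.5]
```

Request:
apply_moves:
  plan:
    - {"jaw":0,"delta_pos":[45,14,0],"spin":-0.08}
    - {"jaw":0,"delta_pos":[92,28,0],"spin":-0.16}
    - {"jaw":0,"delta_pos":[140,43,5],"spin":-0.24}
    - {"jaw":0,"delta_pos":[185,57,20],"spin":-0.3}
    - {"jaw":0,"delta_pos":[220,67,40],"spin":-0.324}
    - {"jaw":0,"delta_pos":[240,73,55],"spin":-0.324}
    - {"jaw":0,"delta_pos":[240,73,55],"spin":-0.324}
    - {"jaw":0,"delta_pos":[240,73,55],"spin":-0.324}

```text
time_s: 2.7
ee_pos: [560.3, 13.2, 211.6]
ee_rot: [179.8, 0.1, 91.8]
force: [-0.2, -0.7, -0.2]
gripper_width: 91.3
```

```bash
python3 - <<'E'
from h import *
delta((561,14.2,112),91.8)
for n,c in (("top",(255,205,100,75)),("side",(280,200,100,75))):
    im=cams.grab_frame(n); overlay(n,im,(555,14,1.8),c,f"pics/h_{n}.png")
E
```

```text
t 2.7 pos [560.3  13.2 211.6] rot [1.7982e+02 8.0000e-02 9.1770e+01] F [-0.2 -0.7 -0.2] w 91.3
delta [ 1.1  0.4 99.6] spin -0.0005
```

View pics/h_top.png

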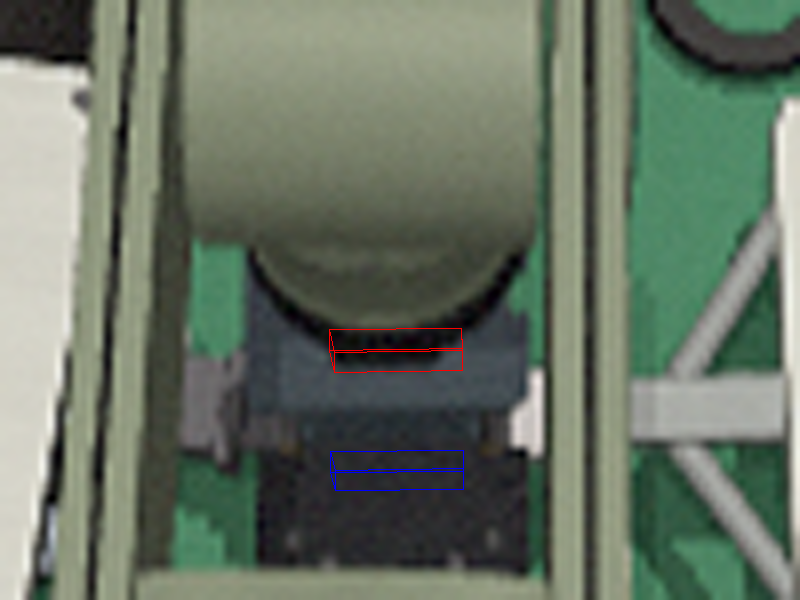

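View pics/h_side.png

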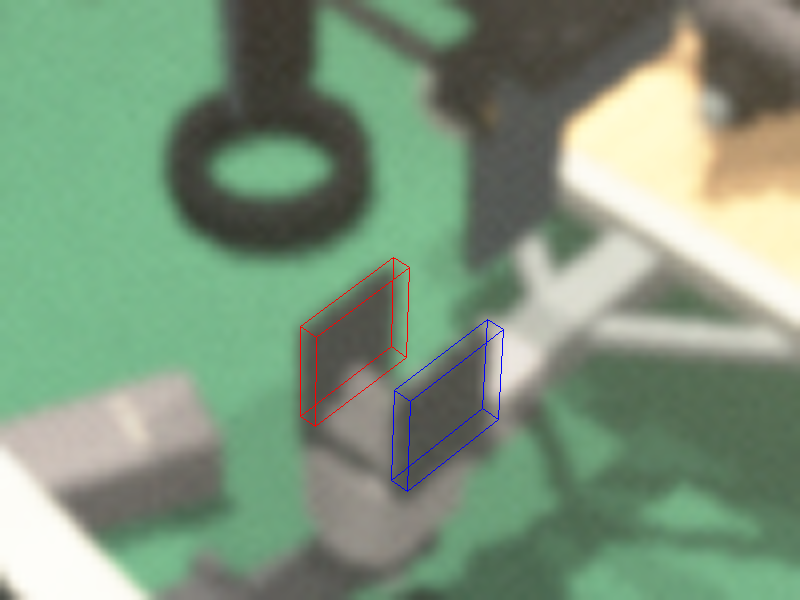

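Request:
apply_moves:
  plan:
    - {"jaw":0,"delta_pos":[1.5,0.5,15],"spin":0}
    - {"jaw":0,"delta_pos":[1.5,0.5,32],"spin":0}
    - {"jaw":0,"delta_pos":[1.5,0.5,50],"spin":0}
    - {"jaw":0,"delta_pos":[1.5,0.5,68],"spin":0}
    - {"jaw":0,"delta_pos":[1.5,0.5,83],"spin":0}
    - {"jaw":0,"delta_pos":[1.5,0.5,95],"spin":0}
    - {"jaw":0,"delta_pos":[1.5,0.5,101],"spin":0}
    - {"jaw":0,"delta_pos":[1.5,0.5,101],"spin":0}

```text
time_s: 3.8
ee_pos: [561.2, 14.2, 110.6]
ee_rot: [179.8, 0.1, 91.7]
force: [0.2, -0.1, 0.0]
gripper_width: 91.5
```

```bash
python3 - <<'E'
from h import *
delta((561,14.2,111),91.8)
im=cams.grab_frame("side"); overlay("side",im,(555,14,1.8),(280,190,100,75),f"pics/d_side.png")
im=cams.grab_frame("top"); overlay("top",im,(555,14,1.8),(255,205,100,75),f"pics/d_top.png")
E
```

```text
t 3.8 pos [561.2  14.2 110.6] rot [1.798e+02 7.000e-02 9.171e+01] F [ 0.2 -0.1  0. ] w 91.5
delta [-0.  -0.2 -0.4] spin -0.0015
```

View pics/d_side.png

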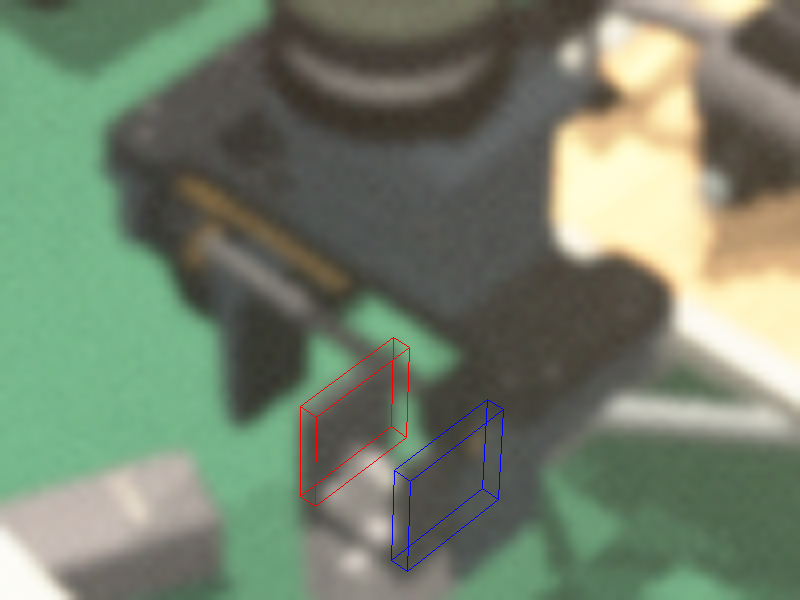

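View pics/d_top.png

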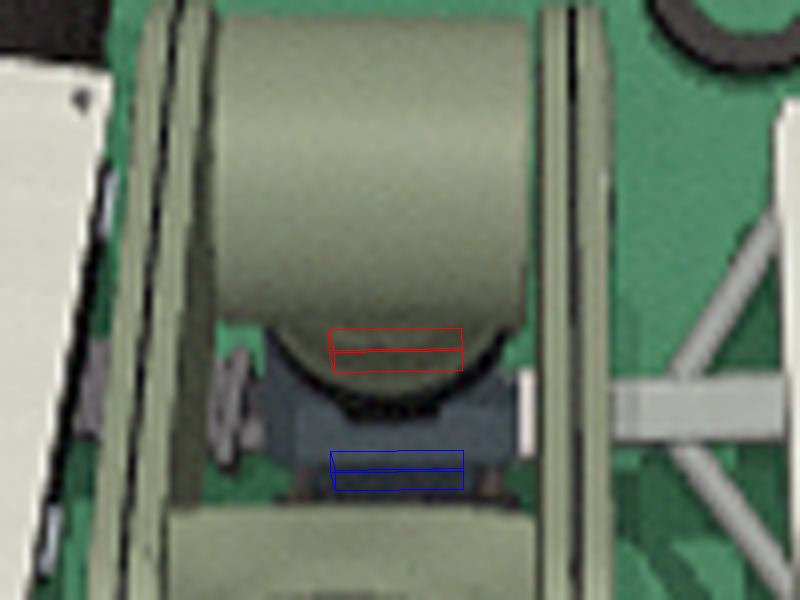

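Request:
apply_moves:
  plan:
    - {"jaw":0.2,"delta_pos":[0,0,0],"spin":0}
    - {"jaw":0.3,"delta_pos":[0,0,0],"spin":0}
    - {"jaw":0.4,"delta_pos":[0,0,0],"spin":0}
    - {"jaw":0.5,"delta_pos":[0,0,0],"spin":0}
    - {"jaw":0.6,"delta_pos":[0,0,0],"spin":0}
    - {"jaw":0.62,"delta_pos":[0,0,0],"spin":0}
    - {"jaw":0.62,"delta_pos":[0,0,0],"spin":0}
    - {"jaw":0.62,"delta_pos":[0,0,0],"spin":0}

```text
time_s: 4.9
ee_pos: [562.0, 14.5, 111.3]
ee_rot: [179.7, 0.1, 91.7]
force: [0.8, 0.8, -0.4]
gripper_width: 34.9
```

```bash
python3 - <<'E'
from h import *
delta((561,14.2,111),91.8)
E
```

```text
t 4.9 pos [562.   14.5 111.3] rot [1.797e+02 5.000e-02 9.172e+01] F [ 0.8  0.8 -0.4] w 34.9
delta [-0.3 -1.   0.2] spin -0.0014
```

Request:
apply_moves:
  plan:
    - {"jaw":0.64,"delta_pos":[0,0,0],"spin":0}
    - {"jaw":0.66,"delta_pos":[0,0,0],"spin":0}
    - {"jaw":0.68,"delta_pos":[0,0,0],"spin":0}
    - {"jaw":0.72,"delta_pos":[0,0,0],"spin":0}
    - {"jaw":0.8,"delta_pos":[0,0,0],"spin":0}
    - {"jaw":1,"delta_pos":[0,0,0],"spin":0}
    - {"jaw":1,"delta_pos":[0,0,0],"spin":0}
    - {"jaw":1,"delta_pos":[0,0,0],"spin":0}
  squeeze: 30

```text
time_s: 5.9
ee_pos: [562.7, 14.4, 111.4]
ee_rot: [179.6, 0.1, 91.8]
force: [5.5, 0.5, -2.4]
gripper_width: 29.8
```

```bash
python3 - <<'E'
from h import *
delta((561,14.2,111),91.8)
im=cams.grab_frame("side"); overlay("side",im,(555,14,1.8),(280,190,100,75),f"pics/c_side.png",lat=18)
E
```

```text
t 5.9 pos [562.7  14.4 111.4] rot [1.7961e+02 8.0000e-02 9.1780e+01] F [ 5.5  0.5 -2.4] w 29.8
delta [-0.1 -1.7  0.3] spin -0.0003
```

View pics/c_side.png

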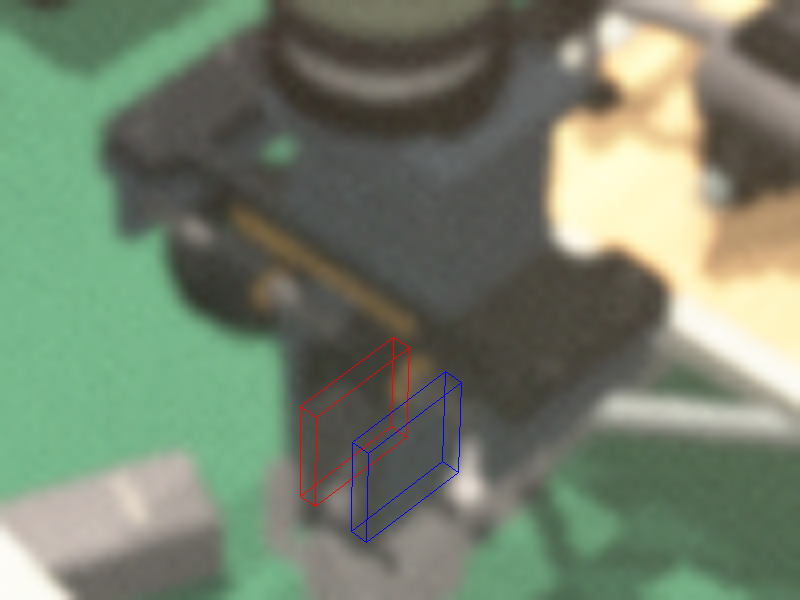

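Width is 29.8 mm, so the latch is fully pulled. The +5.5 N in x means the arm sits slightly short, so I'll shift +1 mm and start lifting, with the tongue's arc compensated.

Request:
apply_moves:
  plan:
    - {"jaw":1,"delta_pos":[0,1,0],"spin":0}
    - {"jaw":1,"delta_pos":[0,1,0],"spin":0}
    - {"jaw":1,"delta_pos":[-0.4,1,-2],"spin":0}
    - {"jaw":1,"delta_pos":[-0.8,1,-4],"spin":0}
    - {"jaw":1,"delta_pos":[-1.4,1,-7],"spin":0}
    - {"jaw":1,"delta_pos":[-2,1,-10],"spin":0}
    - {"jaw":1,"delta_pos":[-2.6,1,-13],"spin":0}
    - {"jaw":1,"delta_pos":[-3.2,1,-16],"spin":0}
  squeeze: 35

```text
time_s: 6.95
ee_pos: [563.7, 11.2, 127.6]
ee_rot: [179.6, 0.1, 91.8]
force: [2.2, 0.5, -7.5]
gripper_width: 29.9
```

```bash
python3 - <<'E'
from h import *
delta((561,14.2,111),91.8)
im=cams.grab_frame("side"); overlay("side",im,(557,14,1.8),(280,190,100,75),f"pics/l1_side.png",lat=18,dz=14)
E
```

```text
t 6.95 pos [563.7  11.2 127.6] rot [1.7961e+02 7.0000e-02 9.1780e+01] F [ 2.2  0.5 -7.5] w 29.9
delta [ 3.1 -2.7 16.5] spin -0.0003
```

View pics/l1_side.png

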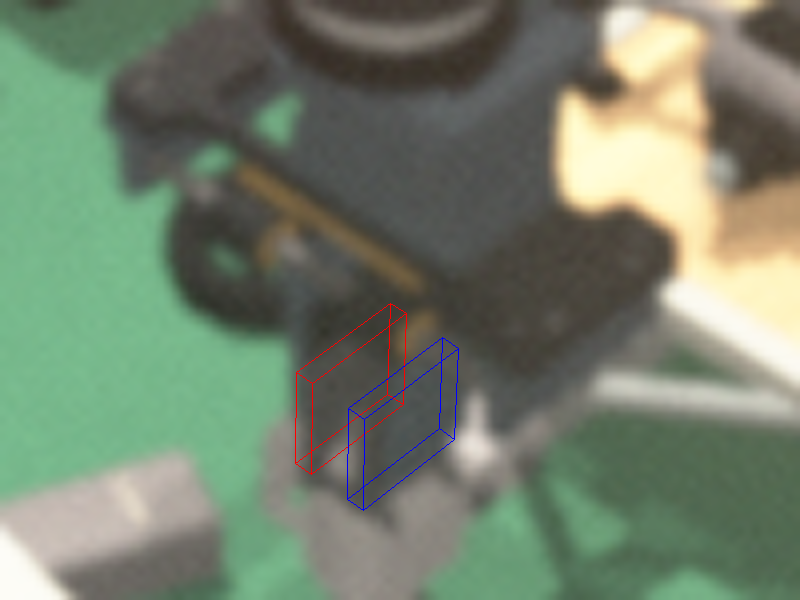

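Request:
apply_moves:
  plan:
    - {"jaw":1,"delta_pos":[-0.5,0,-2.5],"spin":0}
    - {"jaw":1,"delta_pos":[-1,0,-5],"spin":0}
    - {"jaw":1,"delta_pos":[-1.6,0,-8],"spin":0}
    - {"jaw":1,"delta_pos":[-2.2,0,-11],"spin":0}
    - {"jaw":1,"delta_pos":[-2.8,0,-14],"spin":0}
    - {"jaw":1,"delta_pos":[-3.4,0,-17],"spin":0}
    - {"jaw":1,"delta_pos":[-4,0,-20],"spin":0}
    - {"jaw":1,"delta_pos":[-4.4,0,-22],"spin":0}

```text
time_s: 8.0
ee_pos: [564.0, 6.7, 150.3]
ee_rot: [179.6, 0.1, 91.8]
force: [2.7, 0.2, -7.4]
gripper_width: 29.5
```

```bash
python3 - <<'E'
from h import *
delta((563.7,2,170),91.8)
im=cams.grab_frame("side"); overlay("side",im,(557,14,1.8),(265,185,130,110),f"pics/l2_side.png",lat=18,dz=36)
E
```

```text
t 8.0 pos [564.    6.7 150.3] rot [1.7955e+02 8.0000e-02 9.1770e+01] F [ 2.7  0.2 -7.4] w 29.5
delta [ -4.8  -0.3 -19.7] spin -0.0005
```

View pics/l2_side.png

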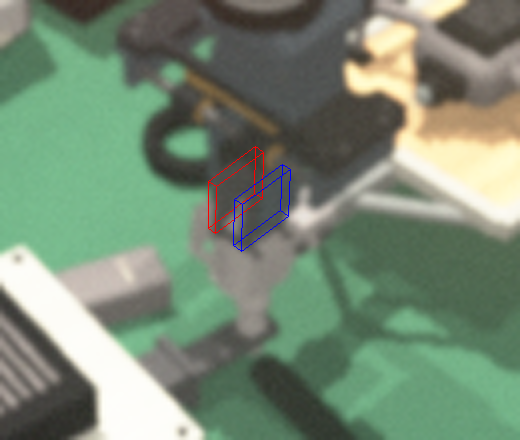

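The coupler has come up and the ball and neck show beneath it. I'll finish the lift.

Request:
apply_moves:
  plan:
    - {"jaw":1,"delta_pos":[-0.7,0,-3],"spin":0}
    - {"jaw":1,"delta_pos":[-1.4,0,-6],"spin":0}
    - {"jaw":1,"delta_pos":[-2.2,0,-9.5],"spin":0}
    - {"jaw":1,"delta_pos":[-3.2,0,-13],"spin":0}
    - {"jaw":1,"delta_pos":[-4,0,-16.5],"spin":0}
    - {"jaw":1,"delta_pos":[-4.8,0,-19.5],"spin":0}
    - {"jaw":1,"delta_pos":[-4.8,0,-19.5],"spin":0}
    - {"jaw":1,"delta_pos":[-4.8,0,-19.5],"spin":0}

```text
time_s: 9.05
ee_pos: [564.2, 1.9, 170.1]
ee_rot: [179.5, 0.1, 91.8]
force: [3.2, 0.3, -6.3]
gripper_width: 29.7
```

```bash
python3 - <<'E'
from h import *
delta((563.7,2,170),91.8)
im=cams.grab_frame("side"); cv2.imwrite("pics/l3_side.png",cv2.resize(im[185:295,265:410,::-1],None,fx=5,fy=5,interpolation=cv2.INTER_CUBIC))
a=cams.grab_frame("top"); cv2.imwrite("pics/l3_top.png",a[...,::-1])
# expected socket, ball pixel positions
print(((proj("side",[(557,14,75),(557,14,87.5),(557,14,117.5),(557,14,134.5)])-[265,185]+.5)*5-.5).round())
E
```

```text
t 9.05 pos [564.2   1.9 170.1] rot [1.7951e+02 9.0000e-02 9.1780e+01] F [ 3.2  0.3 -6.3] w 29.7
delta [ 0.1 -0.5  0.1] spin -0.0003
[[316. 369.]
 [317. 353.]
 [318. 314.]
 [318. 292.]]
```

View pics/l3_side.png

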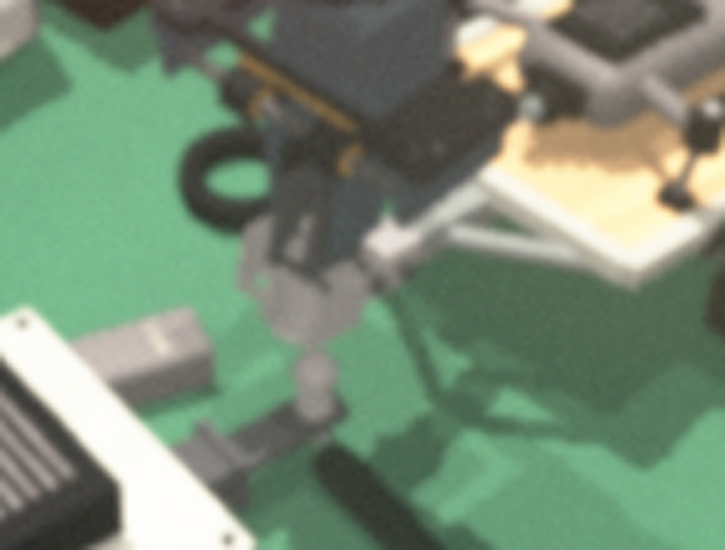

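View pics/l3_top.png

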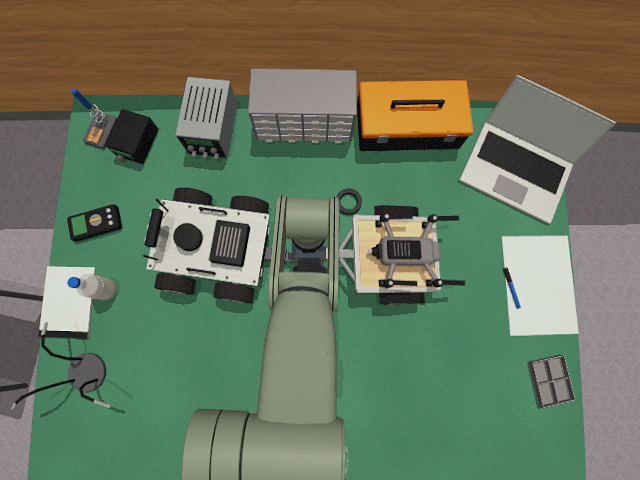

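```bash
python3 - <<'E'
from h import *
im=cv2.imread("pics/side0.png")[...,::-1]*0+cams.grab_frame("side")
p=(557.5,14,1.8)
for rise in (52,60):
    a=cv2.resize(im[185:295,265:410,::-1],None,fx=5,fy=5,interpolation=cv2.INTER_CUBIC)
    th=np.arcsin((rise+.7)/270); Rx=Ro.from_euler("x",th).as_matrix()
    for b,col in((box(-18,18,-22.5,22.5,-17,17.5),(0,255,255)),(box(14,21,-22,22,30,72),(0,0,255)),(box(-9,-2,-22,22,30,72),(255,0,0))):
        q=(proj("side",T(p,np.array(b)@Rx.T,rise))-[265,185]+.5)*5-.5
        for i,j in EDG: cv2.line(a,tuple(int(v) for v in q[i].round()),tuple(int(v) for v in q[j].round()),col,1)
    cv2.imwrite(f"pics/fin{rise}.png",a)
s=env.state(); print(s["time_s"],s["force"].round(1),s["gripper_width"],s["ee_pos"].round(1))
E
```

```text
9.2 [ 3.6  0.8 -5.6] 29.54045873584121 [564.2   1.9 170. ]
```

View pics/fin60.png

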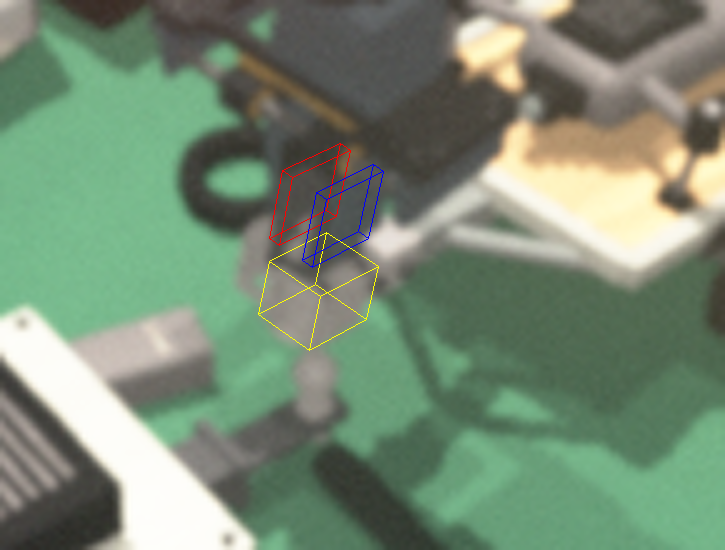

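View pics/fin52.png

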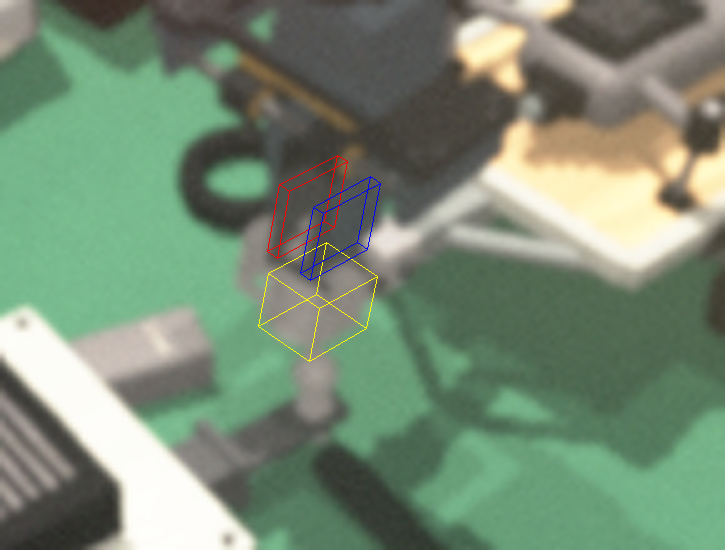

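The 60 mm overlay fits the coupler. Force and opening are steady, so I'm handing in.

```bash
python3 - <<'E'
from h import *
print(env.job_done()); s=env.state(); print(s["time_s"],s["gripper_width"],s["ee_pos"].round(1),s["force"].round(1))
E
```

```text
the job is handed in; nothing more can be done
None
the job is handed in; nothing more can be done
```

The rover and trailer are uncoupled, and the arm is holding the tongue up over the bare hitch ball. I handed the job in at about 9.2 s; no verdict came back, and the state could not be read afterwards.

- **Latch:** I squeezed the two grips to 29.8 mm over their outer faces, which is the latch fully pulled. The opening stayed at 29.5–29.9 mm through the lift, with the squeeze raised from 30 to 35 N.
- **Lift:** The gripper rose 58.7 mm and moved back about 12 mm, so the socket went straight up as the trailer pitched. In the last side picture a coupler model raised 60 mm fits, so the rim is about 3 cm above the ball top. That is good to a few mm: the camera calibration is only good to about 2 mm, and I judged the fit by eye.
- **Forces:** The lift load was 6–7 N, slightly above the stated 3–6 N. I read that as the wheels staying on the table, but did not measure the wheels themselves. A side force of about 3 N remained on the tool.
- **Surroundings:** In the last top and side pictures, the things I could see looked unmoved. I compared them by eye only. The arm hid the battery and screwdriver from the top camera, so I checked those two from the side.

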